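# Offer up the cam lever of the locker lock

### The arm

A 6-joint arm with a two-finger parallel gripper is mounted at the origin on the work surface. World frame = base frame: x ahead of the robot, y to its left, z up, the work surface at z = 0. Lengths are in m, angles in rad, forces in N, time in s.
With the tool pointing down it reaches from about 0.35 to 0.975 m from the base axis. Payload 4.9 kg.
Tool frame: the origin (TCP) lies at the very end of the fingers, on their centre line; the grasp point (between the pads) lies 19 mm behind it (pinch_z is the distance from the TCP to the grasp point, in m); z points along the fingers, y is the line along which they close (so a half turn about z gives the same grasp; the last joint's range is limited). The gripper opens to 85 mm and grips with 20 to 120 N. Pads are 22 mm wide; open, the fingers measure 114 mm over their backs; the gripper's body (76 mm by 85 mm) begins 54 mm behind the grasp point. The pads swing forward as they close: fully open they stand 13 mm farther back than shut.
Start: joints at [1.133, 0.053, 1.613, -0, 1.476, -0.119], TCP at [0.196, 0.593, 0.231] pointing down, gripper open.
Joint ranges: [-3.01, 3.01], [-1.01, 2.22], [0.06, 2.58], [-1.02, 4.17], [0.09, 2.62], [-3.14, 3.14]. Speed limits (rad/s): [2.57, 2.57, 3.14, 3.14, 3.14, 3.14].

### API

Orientations are given as a unit quaternion [w, x, y, z].
In Python, from plant import * gives the robot as it stands. The module is installed in compiled form; this text tells all that it offers.
- The arm moves only by the tool play_rows, never from a script. Its arguments are lists of equal length, an entry for each row: "linear": the shift along the world's x, y, z in m, a list of three; "turn": the turn about the world's z in degrees. A call has 1 to 8 rows; each row shifts and turns the commanded pose from where the row before left it; what a row does not reach is not made up. A row lasts 1/8 s, in which the tool goes at most 62.5 mm and 10.7 degrees, less where a joint would pass 70% of its speed; a pose out of reach is approached as far as the arm can. A call is refused whole if a number of a shift passes 0.0625 or a number of a turn 10.7, either way. A call with a gripper value outside its range is refused whole. "hand" is the finger opening in m, from 0 to 0.0854, set as the call begins (left out, the last holds). The fingers move at their own pace and stop on an object; the grip force is fixed at half the most. Time passes only in rows, so rows that do not move let the fingers close. It gives the time, the measured TCP pose, the force, the opening and the grip force at its end, in the units of the state.
- state(): the state, without advancing time (a new reading comes with each control period).
- grab_frame(name): name is "scene" or "top"; returns the picture (480x640x3 uint8, red, green, blue); there is no depth.
- camera_info(name): a dict with "camera_matrix" (3x3 intrinsics, pixels), "distortion" ([k1, k2, p1, p2, k3] as OpenCV has them; the pictures are not rectified), "origin" and "attitude" of the camera in the world. Camera axes: x right, y down, z forward; pixel columns grow to the right and rows downward; lengths in m; the calibration is good to about 2 mm. A picture is of the moment at which its call begins. camera_info takes no time and is no camera call.
- job_done(): hands the job in; it is judged then, once.
Trained networks look in the newest picture that a camera, given by its name, has taken for a name from the list of things; names that differ only in an ending like _2 or _b are one class to them, and where a whole thing is asked for, a point or a joint stands for the part that bears it (a point fixed in the world has none). Each returns a list of dicts, best first, with "p" (0 to 1); they miss things now and then, are a little off and sometimes report something else, mostly with a low value. They report only what shows in the picture. A call takes as long as a camera call. They do not tell look-alikes from the thing itself.
- trace(camera, thing): "region" (480x640 bool, what is visible of it) and "location" ([column, row] in pixels, amid what is visible of it).
The state is a dict: "time": time; "joint_pos": joint angles; "joint_vel": joint speeds; "joint_efforts": joint torques, N m; "tool_pos": TCP position; "tool_rot": TCP orientation; "contact_force": force on the tool from outside, world axes, zero at the start; "ft_torque": the same for the moment, N m; "gripper_width": opening from 0.0 (shut) to 1.0 (fully open); "grasp_force": force on a finger pad.
Only numpy, scipy, OpenCV 4.12 (cv2) and the standard library are available. Lean on these libraries where they do the work, as an engineer would, in place of code of your own. Each camera call takes 0.05 s, during which the arm holds its last target. There are 200 camera calls.

### The job

Grip the brass cam lever at its balance point and lift it off its wooden cradle, then dip the tip of its pin well into the small open grease cup without knocking the cup. Then carry it over the steel locker and hold it level and still there, with the pin tip about 5 cm straight above the hole of the brass lock and the lever's tail over the forked keeper. Finish while still holding it like that, touching nothing else, and leave the cup and the other gear where they are.

Things in the scene. Friction and masses are not known exactly. Their poses are not given: they have to be found in the camera images.
- lever: Brass cam lever, 0.45 to 0.8 kg: heavy round head 50 mm across, 20 thick; straight bar 18 wide, 12 thick to a round tail 22 across. One flat underside. A pin 12 across sticks 36 mm down under the head's centre. Origin: on the pin axis at the flat underside; x along the bar to the tail, z up. Starts level on the cradle, underside 55 mm above the shelf, tail away from the robot within 30 degrees.
- lever_balance (a point): The lever's balance point (centre of mass): on the bar's centre line, 54 mm from the pin axis towards the tail, half way up the bar (6 mm above the underside). A thin dark line across the bar's top marks it. Between the cradle's supports here there is 45 mm of air below the bar.
- lever_pin_tip (a point): Centre of the lower end of the lever's pin, 36 mm below the underside on the pin axis.
- lever_tail (a point): Centre of the lever's round tail, at the underside, 185 mm from the pin axis.
- cradle: Fixed wooden cradle, base 240 x 70 x 10 mm, supports 55 mm high: two posts either side of the pin carry the head (60 mm from the middle to -x); a saddle 16 x 40 mm with 8 mm cheeks carries the bar (90 mm to +x). The lever lifts straight up. Origin: centre of underside; x along the lever to its tail. It stands left or right of the cup, the locker on the other side.
- cup: Small open steel grease cup, loose, 0.3 kg, round, 68 mm outside, 60 mm inside, 45 mm high, floor 5 mm thick, empty inside. It stands between the cradle and the locker. Origin: centre of its underside, z up.
- cup_rim (a point): Centre of the cup's mouth, at rim height (45 mm above the shelf).
- locker: Fixed small steel locker lying on its back, 240 x 130 mm, 110 mm high, with the brass lock and the brass keeper on its top. Origin: centre of its underside; x points along its length from the lock to the keeper, away from the robot within about 25 degrees.
- lock_mouth (a point): Centre of the hole (20 mm across) of the brass lock barrel, at the barrel's upper face: 40 mm across outside, 16 mm proud of the locker's top, mouth 126 mm above the shelf. Frame upright.
- keeper (a point): Middle of the forked brass keeper at the height of its prong tops, 130 mm above the shelf, 170 mm from the lock's hole along the locker's x: two upright prongs 30 mm apart, between which the bar would come to lie. Held in place, the lever's tail reaches 15 mm past this point.
- piton: Rusted steel pin piton lying on the shelf, 175 mm long, 16 mm high: a bystander. Origin: underside, near the middle.
- picket: Stub of a dull aluminium snow picket, T-section, 160 x 40 mm, 34 mm high: a bystander. Origin: centre of its underside.
- carabiner: Locking carabiner lying flat, 110 x 70 mm, 13 mm high, beyond the cup: a bystander. Origin: centre of its underside.
- headlamp: Cracked plastic headlamp shell, 84 mm wide, 36 mm high, between the robot and the cup: a bystander. Origin: centre of its underside.
Things that resemble listed ones, but are neither listed nor needed, are in the scene too. What is shaped like the cradle but pink is not meant.

How it is judged:
By the outcome, as a careful person would: the job done as asked, in the order asked, and still so for the second after the job is handed in, while the arm keeps its last pose, push and grip.
It also fails if it takes over 45 s, if anything falls off the work surface, if the arm or the gripper's body presses on something with over 40 N, if the wrist force passes 120 N, or if a joint passes its speed limit or range.

## Working session

There is one attempt and no reset: what is moved stays moved. The work goes in short steps, Python scripts to look and compute and a tool call to move; the robot and the scene stay as the last step left them, time stands still between calls to the robot, and variables do not carry over. Pictures are saved under pics/ and viewed, at most 10 in all, crops included, and the job is handed in when it is done.

Besides the shell and the picture viewer there is one more tool, called after "Call:" as name(argument=value, ...), one argument or row to a line, values as JSON. play_rows: Moves the arm, as the interface text tells. Its arguments: {"type":"object","properties":{"linear":{"type":"array","items":{"type":"array","items":{"type":"number"}}},"turn":{"type":"array","items":{"type":"number"}},"hand":{"type":"number"}},"required":["linear","turn"]}

```bash
mkdir -p pics
cat > h.py <<'E'
from plant import *
import numpy as np, cv2
from scipy.spatial.transform import Rotation as R
def cam(n):
    c=camera_info(n); K=np.array(c["camera_matrix"],float); D=np.array(c["distortion"],float)
    o=np.array(c["origin"],float); a=np.array(c["attitude"],float)
    M=a if a.shape==(3,3) else R.from_quat(a,scalar_first=True).as_matrix()
    return K,D,o,M
def ray(n,px,z):
    K,D,o,M=cam(n); p=cv2.undistortPoints(np.array(px,float).reshape(-1,1,2),K,D).reshape(-1,2)
    d=np.c_[p,np.ones(len(p))]@M.T
    return o+d*((z-o[2])/d[:,2])[:,None]
def proj(n,P):
    K,D,o,M=cam(n); return cv2.projectPoints((np.atleast_2d(P)-o)@M,np.zeros(3),np.zeros(3),K,D)[0].reshape(-1,2)
def save(n,f): 
    im=grab_frame(n); cv2.imwrite(f,im[:,:,::-1]); return im
E
python3 - <<'E'
from h import *
for n in("scene","top"):
    save(n,f"pics/{n}0.png"); print(camera_info(n))
    for t in("lever","cradle","cup","cup_rim","locker","lock_mouth","keeper","lever_balance","lever_pin_tip","lever_tail","headlamp","carabiner","piton","picket"):
        print(n,t,[(round(d["p"],2),np.round(d["location"],1).tolist(),int(d["region"].sum())) for d in trace(n,t)[:4]])
print(state())
E
```

```text
{'camera_matrix': array([[553.7499297 ,   0.        , 303.4650213 ],
       [  0.        , 553.7499297 , 239.61891134],
       [  0.        ,   0.        ,   1.        ]]), 'distortion': array([-0.00433426,  0.        ,  0.        ,  0.        ,  0.        ]), 'origin': array([1.19585954, 0.82129217, 0.97401552]), 'attitude': array([-0.13704076,  0.28847695,  0.85181086, -0.41523383])}
scene lever [(0.8, [271.8, 216.3], 552), (0.59, [256.9, 351.4], 499)]
scene cradle [(0.97, [341.4, 196.4], 1203), (0.92, [232.0, 198.5], 1370), (0.87, [268.4, 233.3], 1277), (0.79, [468.1, 292.9], 1880)]
scene cup [(0.78, [307.8, 270.0], 649)]
scene cup_rim [(0.3, [307.8, 268.0], 634)]
scene locker [(0.84, [382.0, 343.5], 8570)]
scene lock_mouth [(0.7, [380.6, 341.1], 8306), (0.56, [266.9, 219.3], 614)]
scene keeper [(0.63, [381.6, 340.5], 8450), (0.2, [257.7, 351.1], 405)]
scene lever_balance [(0.95, [271.3, 218.4], 547)]
scene lever_pin_tip [(0.93, [266.0, 220.6], 647)]
scene lever_tail [(0.77, [270.6, 217.9], 638)]
scene headlamp [(0.91, [370.1, 265.9], 526)]
scene carabiner [(0.83, [270.0, 298.9], 
[... 1298 characters left out ...]
([ 1.13297475e+00,  5.26757780e-02,  1.61290155e+00, -9.70099029e-06,
        1.47600485e+00, -1.19006049e-01]), 'joint_vel': array([ 7.77288480e-04, -1.98805353e-03,  4.73827720e-04,  7.02469254e-04,
        2.92480945e-05, -1.28456641e-03]), 'joint_efforts': array([-5.81374820e-06, -3.93676043e+01, -3.70447433e+01, -2.42338147e-04,
        5.03071678e-04, -1.03538554e-06]), 'tool_pos': array([0.19589808, 0.59348357, 0.23131768]), 'tool_rot': array([6.08293353e-06, 1.58733055e-01, 9.87321537e-01, 3.71127670e-06]), 'contact_force': array([ 0.31111345,  0.13208949, -0.37116887]), 'ft_torque': array([0.00996154, 0.0137265 , 0.01057166]), 'grasp_force': 0.0, 'gripper_width': 0.9981030014760562}
```

View pics.

View pics/top0.png

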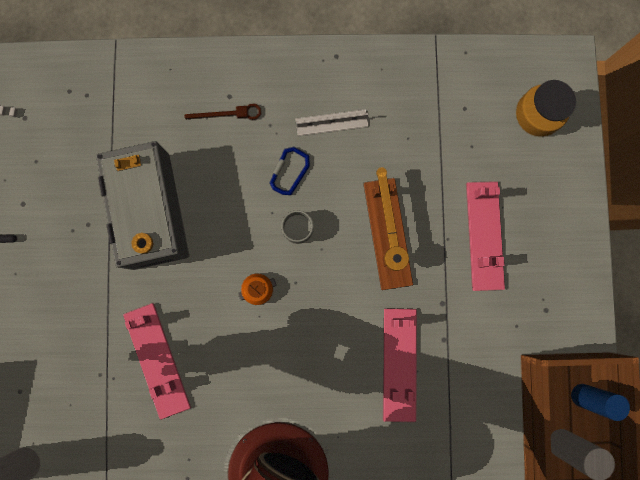

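View pics/scene0.png

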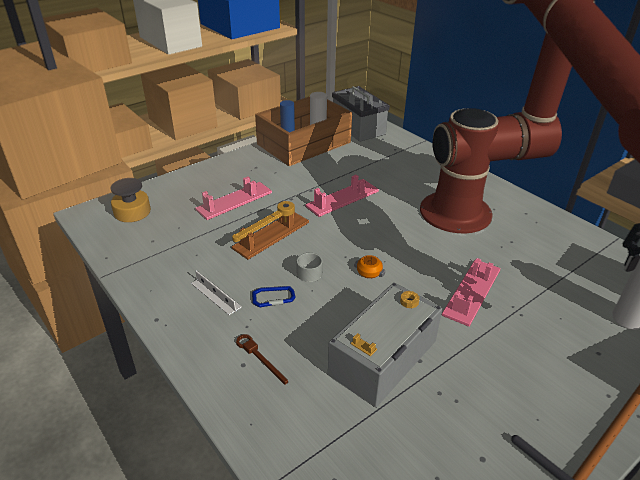

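Run:
```python
from h import *
im=cv2.imread("pics/top0.png")
a=cv2.resize(im[155:285,345:435],None,fx=4.4,fy=4.4,interpolation=cv2.INTER_CUBIC)
b=cv2.resize(im[135:265,90:185],None,fx=4.4,fy=4.4,interpolation=cv2.INTER_CUBIC)
cv2.imwrite("pics/crop1.png",np.hstack([a,b])); print(a.shape,b.shape)
```

```text
(572, 396, 3) (572, 418, 3)
```

View pics/crop1.png

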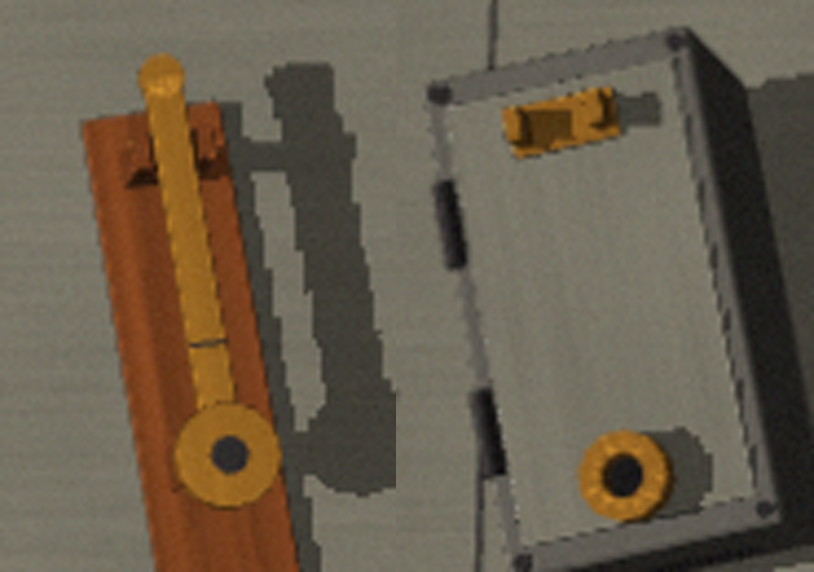

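Run:
```python
from h import *
im=cv2.imread("pics/top0.png"); hsv=cv2.cvtColor(im,cv2.COLOR_BGR2HSV)
def cen(m): y,x=np.nonzero(m); return np.array([x.mean(),y.mean()])
def dark(x0,x1,y0,y1):
    m=np.zeros(im.shape[:2],bool); m[y0:y1,x0:x1]=hsv[y0:y1,x0:x1,2]<85; return cen(m),m.sum()
print("head dot",dark(391,404,251,265)); print("lock dot",dark(136,149,236,250))
c2p=lambda x,y,ox,oy:((x+.5)/4.4-.5+ox,(y+.5)/4.4-.5+oy)
hd=dark(391,404,251,265)[0]; lk=dark(136,149,236,250)[0]
H=ray("top",[hd],.075)[0]; 
T=ray("top",[c2p(161,77,345,155)],.067)[0]; B=ray("top",[c2p(208,343,345,155)],.067)[0]
L=ray("top",[lk],.126)[0]; Kp=ray("top",[c2p(162,106,90,135)],.13)[0]
Kp1=ray("top",[c2p(121,122,90,135),c2p(204,103,90,135)],.13)
C=ray("top",[c2p(44,93,90,135),c2p(281,38,90,135),c2p(370,508,90,135),c2p(126,563,90,135)],.11)
print("H",H,"T",T,"B",B); print("HT",np.linalg.norm((T-H)[:2]),"HB",np.linalg.norm((B-H)[:2]),"yaw",np.degrees(np.arctan2(*(T-H)[1::-1])))
print("L",L,"K",Kp,Kp1); print("LK",np.linalg.norm((Kp-L)[:2]),np.degrees(np.arctan2(*(Kp-L)[1::-1])))
print("C",C, [np.linalg.norm(C[i]-C[(i+1)%4]) for i in range(4)])
d=C[0]+C[1]-C[2]-C[3]; print("locker yaw",np.degrees(np.arctan2(d[1],d[0])))
# cup by trace
for n,z in(("top",.045),):
    for t in("cup",):
        r=trace(n,t) if 0 else None
grab_frame("top"); r=trace("top","cup")[0]["region"].astype(np.uint8)
x,y,w,h=cv2.boundingRect(r); print("cup box",x,y,w,h); (c,rad)=cv2.minEnclosingCircle(np.argwhere(r)[:,::-1].astype(np.float32)); print(c,rad,ray("top",[c],.045))
# check in scene
print(proj("scene",[H,T,B,L,Kp,ray("top",[c],.045)[0]]))
s=cv2.imread("pics/scene0.png")
for q in proj("scene",[H,T,B,L,Kp,ray("top",[c],.045)[0]]): cv2.circle(s,tuple(int(v*16) for v in q),32,(255,0,255),-1,shift=4)
q=proj("top",[ray("top",[c],.045)[0]])[0]
t=cv2.imread("pics/top0.png")
t=cv2.resize(t[200:250,270:330],None,fx=8,fy=8,interpolation=cv2.INTER_CUBIC); 
cv2.circle(t,(int((c[0]-270+.5)*8),int((c[1]-200+.5)*8)),3,(255,0,255),-1)
s=cv2.resize(s[190:370,220:450],None,fx=3.2,fy=3.2); s=s[:560,:]
cv2.imwrite("pics/crop2.png",s); cv2.imwrite("pics/crop3.png",t)
```

```text
head dot (array([396.69811321, 257.79245283]), np.int64(53))
lock dot (array([140.98611111, 242.70833333]), np.int64(72))
H [ 0.4508388  -0.25352431  0.075     ] T [ 0.63285592 -0.22716796  0.067     ] B [ 0.50422677 -0.24609694  0.067     ]
HT 0.18391544582952002 HB 0.05390214817259886 yaw 8.239246578777498
L [0.48390097 0.26011084 0.126     ] K [0.65387796 0.2921301  0.13      ] [[0.64675407 0.3109652  0.13      ]
 [0.65491015 0.27269162 0.13      ]]
LK 0.17296650482517642 10.668026172311302
C [[0.66623674 0.35482807 0.11      ]
 [0.69033215 0.243363   0.11      ]
 [0.46982588 0.19830943 0.11      ]
 [0.44602774 0.31047624 0.11      ]] [np.float64(0.1140396893370294), np.float64(0.2250618613951559), np.float64(0.11466361388647657), np.float64(0.22463099690060276)]
locker yaw 11.467645485224352
cup box 281 210 32 34
(296.5, 226.53030395507812) 16.537961959838867 [[ 0.52228046 -0.04682719  0.045     ]]
[[285.26801726 204.7795266 ]
 [236.02327946 235.26229506]
 [271.48752331 214.9129826 ]
 [409.45043787 296.11976506]
 [361.46045124 339.61152426]
 [309.78133238 259.6429306 ]]
```

View pics/crop2.png

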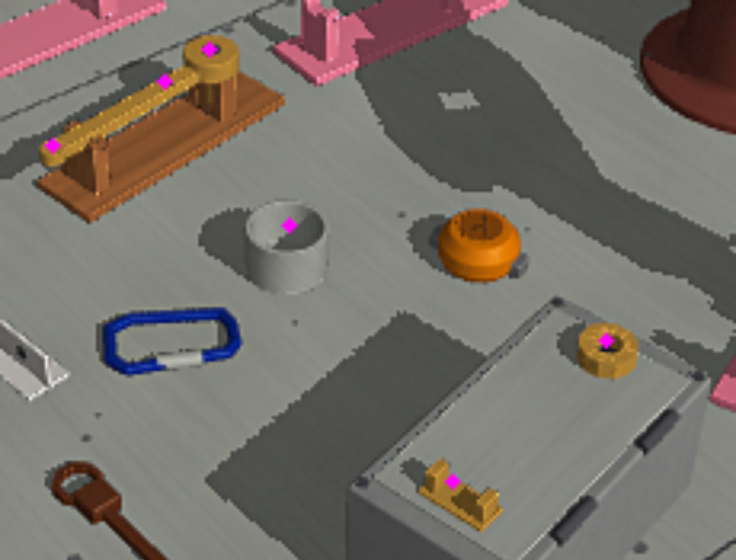

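View pics/crop3.png

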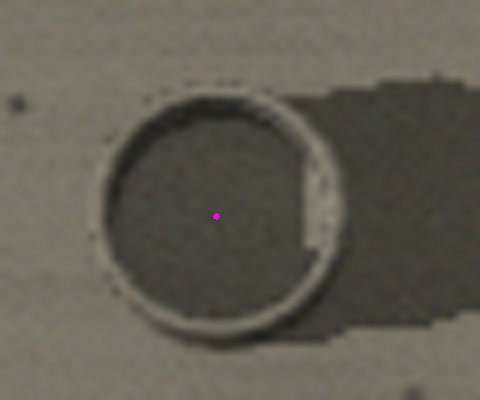

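The top picture shows the lever at (390,232): head dot (397,258), balance mark (392,233), tail (381,172). The lock hole is at (141,243), the keeper at (127,160) and the cup mouth at (297,226).

- **Lever look-alikes:** there is only one brass lever. The piton at (237,113) and the picket at (330,123) are not brass.
- **Cradle look-alikes:** the brown cradle at (388,232) is the one holding the lever. The pink ones at (485,238), (400,364) and (155,362) are not meant.

The close crops confirm the head dot and the mark line on the bar. The scene view agrees with these positions.

Call:
play_rows(
  linear=[
    [0.03,-0.035,0],
    [0.03,-0.035,0],
    [0.03,-0.035,0],
    [0.03,-0.035,0],
    [0.03,-0.035,0],
    [0.03,-0.035,0],
    [0.03,-0.035,0],
    [0.03,-0.035,0],
  ],
  turn=[3.3,3.3,3.3,3.3,3.3,3.3,3.3,3.4],
  hand=0.085,
)

```text
time: 2.6
tool_pos: [0.4368, 0.3123, 0.2315]
tool_rot: [0.0, -0.073, 0.997, 0.0]
contact_force: [0.4, -0.4, 0.1]
gripper_width: 0.997
grasp_force: 0.0
```

Call:
play_rows(
  linear=[
    [0.008,-0.035,0],
    [0.008,-0.035,0],
    [0.008,-0.035,0],
    [0.008,-0.035,0],
    [0.008,-0.035,0],
    [0.008,-0.035,0],
    [0.008,-0.035,0],
    [0.008,-0.035,0],
  ],
  turn=[0,0,0,0,0,0,0,0],
)

```text
time: 3.6
tool_pos: [0.5001, 0.0323, 0.2315]
tool_rot: [0.0, -0.072, 0.997, -0.0]
contact_force: [-0.5, -0.5, 0.1]
gripper_width: 0.995
grasp_force: 0.0
```

Call:
play_rows(
  linear=[
    [0,-0.035,0],
    [0,-0.035,0],
    [0.004,-0.035,0],
    [0,-0.035,0],
    [0,-0.035,0],
    [0,-0.035,0],
    [0,-0.035,0],
    [0,-0.035,0],
  ],
  turn=[0,0,0,0,0,0,0,0],
)

```text
time: 4.6
tool_pos: [0.5038, -0.2477, 0.2314]
tool_rot: [0.0, -0.072, 0.997, -0.0]
contact_force: [0.6, 0.2, -0.6]
gripper_width: 0.995
grasp_force: 0.0
```

Call:
play_rows(
  linear=[
    [0,0,0],
    [0,0,0],
  ],
  turn=[0,0],
)

```text
time: 4.85
tool_pos: [0.5038, -0.2461, 0.2312]
tool_rot: [-0.0, -0.072, 0.997, 0.0]
contact_force: [0.2, -0.7, 0.4]
gripper_width: 0.996
grasp_force: 0.0
```

Call:
play_rows(
  linear=[
    [0,0,-0.03],
    [0,0,-0.03],
    [0,0,-0.03],
    [0,0,-0.03],
    [0,0,-0.025],
    [0,0,-0.02],
    [0,0,-0.016],
    [0,0,-0.01],
  ],
  turn=[0,0,0,0,0,0,0,0],
)

```text
time: 5.85
tool_pos: [0.5039, -0.2462, 0.0396]
tool_rot: [-0.0, -0.072, 0.997, 0.0]
contact_force: [-0.1, -0.7, 0.3]
gripper_width: 0.992
grasp_force: 0.0
```

Run:
```python
from h import *
a=save("top","pics/top1.png");b=save("scene","pics/s1.png")
A=cv2.resize(a[190:290,330:450,::-1],None,fx=3.3,fy=3.3,interpolation=cv2.INTER_CUBIC)
B=cv2.resize(b[180:280,210:330,::-1],None,fx=3.3,fy=3.3,interpolation=cv2.INTER_CUBIC)
cv2.imwrite("pics/c4.png",np.hstack([A,B])); s=state(); print(s["tool_pos"],s["contact_force"])
```

```text
[ 0.50338759 -0.24608052  0.03927113] [ 0.29237047 -0.47825014  0.21762698]
```

View pics/c4.png

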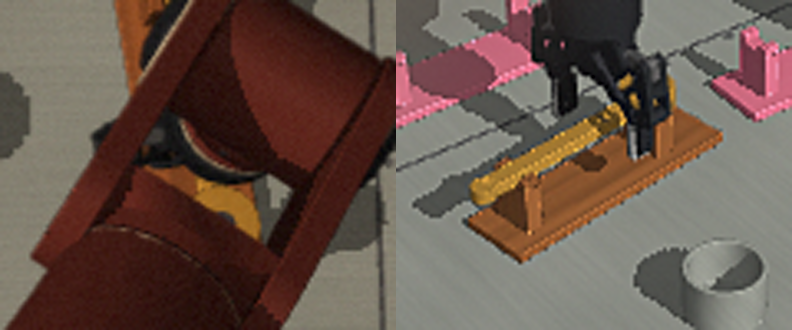

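The fingers straddle the bar just tailward of the head, and nothing touches. I close now.

Call:
play_rows(
  linear=[
    [0,0,0],
    [0,0,0],
    [0,0,0],
    [0,0,0],
    [0,0,0],
    [0,0,0],
    [0,0,0],
    [0,0,0],
  ],
  turn=[0,0,0,0,0,0,0,0],
  hand=0.0,
)

```text
time: 6.95
tool_pos: [0.5042, -0.2466, 0.0409]
tool_rot: [0.0, -0.072, 0.997, -0.0]
contact_force: [-0.6, 0.4, 5.1]
gripper_width: 0.197
grasp_force: 59.7
```

Call:
play_rows(
  linear=[
    [0,0,0.003],
    [0,0,0.006],
    [0,0,0.01],
    [0,0,0.015],
    [0,0,0.015],
    [0,0,0.015],
    [0,0,0.01],
    [0,0,0],
  ],
  turn=[0,0,0,0,0,0,0,0],
)

```text
time: 7.95
tool_pos: [0.5046, -0.247, 0.1158]
tool_rot: [0.001, -0.072, 0.997, -0.001]
contact_force: [0.7, -0.3, -4.5]
gripper_width: 0.201
grasp_force: 58.8
```

Run:
```python
from h import *
b=save("scene","pics/s2.png"); s=state(); print(s["tool_pos"],s["contact_force"],s["ft_torque"],s["gripper_width"],s["grasp_force"])
cv2.imwrite("pics/c5.png",cv2.resize(b[140:280,200:350,::-1],None,fx=4,fy=4,interpolation=cv2.INTER_CUBIC))
```

```text
[ 0.50401272 -0.24660233  0.1147126 ] [ 0.08701028 -0.14954653 -4.96733551] [-0.03785934  0.03400213 -0.00932003] 0.19650503298617694 58.76352310180664
```

View pics/c5.png

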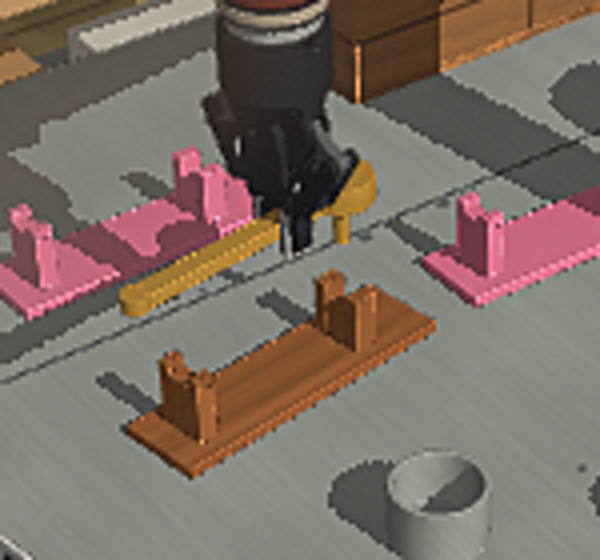

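Run:
```python
from h import *
y=np.radians(8.25); d=np.array([np.cos(y),np.sin(y),0])
G=np.array([.5040,-.2464,0]); o=G-.054*d
for p in(-3,0,3):
    t=np.tan(np.radians(p)); u=.1295
    print(p,proj("scene",[o+[0,0,u-.036-.054*-t*-1],o+.185*d+[0,0,u+.012+.131*t],o+[0,0,u+.020-.054*t]]).round(1).tolist())
```

```text
-3 [[285.0, 198.4], [233.6, 214.8], [284.5, 181.6]]
0 [[285.0, 199.3], [233.3, 212.6], [284.5, 182.5]]
3 [[285.1, 200.1], [233.1, 210.4], [284.5, 183.4]]
```

Call:
play_rows(
  linear=[
    [0.004,0.01,0],
    [0.008,0.022,0],
    [0.012,0.031,0],
    [0.014,0.04,0],
    [0.014,0.04,0],
    [0.012,0.031,0],
    [0.009,0.022,0],
    [0.004,0.011,0],
  ],
  turn=[0,0,0,0,0,0,0,0],
)

```text
time: 9.0
tool_pos: [0.5806, -0.0377, 0.1134]
tool_rot: [-0.001, -0.073, 0.997, 0.0]
contact_force: [-0.5, 0.1, -4.3]
gripper_width: 0.2
grasp_force: 58.9
```

Call:
play_rows(
  linear=[
    [0,0,0],
    [0,0,0],
    [0,0,-0.01],
    [0,0,-0.01],
    [0,0,-0.005],
    [0,0,0],
  ],
  turn=[0,0,0,0,0,0],
)

```text
time: 9.75
tool_pos: [0.5802, -0.0395, 0.0883]
tool_rot: [-0.001, -0.072, 0.997, 0.0]
contact_force: [-0.3, -0.1, -3.7]
gripper_width: 0.198
grasp_force: 58.9
```

Run:
```python
from h import *
b=save("scene","pics/s3.png"); s=state(); print(s["tool_pos"],s["contact_force"],s["gripper_width"],s["grasp_force"])
p=s["tool_pos"]; y=np.radians(8.25); d=np.array([np.cos(y),np.sin(y),0]); u=p[2]+.0147
o=np.array([p[0],p[1],0])-.054*d
Q=proj("scene",[o+[0,0,u-.036],o+.185*d+[0,0,u+.012],[.523,-.048,.045]]); print("pred tip,tail,cup",Q.round(1).tolist(),"tip z",u-.036,o)
im=b[:,:,::-1].copy()
c=cv2.resize(im[170:310,200:350],None,fx=4,fy=4,interpolation=cv2.INTER_CUBIC)
for q in Q: cv2.circle(c,(int((q[0]-200+.5)*4),int((q[1]-170+.5)*4)),2,(255,0,255),-1)
cv2.imwrite("pics/c6.png",c)
```

```text
[ 0.58067369 -0.03956553  0.08890384] [ 0.383031   -0.21400266 -3.73187341] 0.20023846549458166 58.91498029232025
pred tip,tail,cup [[308.1, 253.6], [252.8, 274.1], [309.3, 259.5]] tip z 0.06760384041178397 [ 0.52723251 -0.04731413  0.        ]
```

View pics/c6.png

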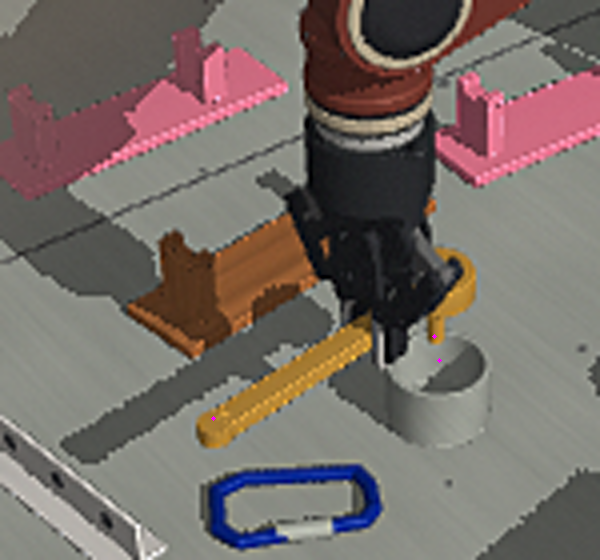

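Pin tip at (436,340) in the crop sits over the cup mouth centred near (438,363); fingers are outside the cup, the predicted tip matches. I dip now.

Call:
play_rows(
  linear=[
    [0,0,-0.006],
    [0,0,-0.01],
    [0,0,-0.01],
    [0,0,-0.01],
    [0,0,-0.007],
    [0,0,-0.003],
    [0,0,0],
    [0,0,0],
  ],
  turn=[0,0,0,0,0,0,0,0],
)

```text
time: 10.8
tool_pos: [0.5813, -0.0396, 0.0438]
tool_rot: [0.0, -0.072, 0.997, -0.0]
contact_force: [0.2, -0.2, -4.5]
gripper_width: 0.198
grasp_force: 58.9
```

Run:
```python
from h import *
b=save("scene","pics/s4.png"); s=state(); print(s["tool_pos"],s["contact_force"],s["ft_torque"],s["grasp_force"])
def brass(f):
    h=cv2.cvtColor(cv2.imread(f),cv2.COLOR_BGR2HSV); return cv2.inRange(h,(15,120,60),(28,255,255))
y=np.radians(8.25); d=np.array([np.cos(y),np.sin(y),0])
for f,p in(("pics/scene0.png",np.array([.5042,-.2461,.0403])),("pics/s2.png",np.array([.5040,-.2464,.1150])),("pics/s3.png",np.array([.5805,-.0395,.0887])),("pics/s4.png",s["tool_pos"])):
    o=np.array([p[0],p[1],p[2]+.0147])-.054*d
    T=proj("scene",[o+.185*d+[0,0,.006]])[0]; m=brass(f); x,yy=T.round().astype(int)
    w=np.zeros_like(m); w[yy-22:yy+22,x-22:x+14]=255; m&=w
    n,l,st,ce=cv2.connectedComponentsWithStats(m); k=1+st[1:,4].argmax(); Y,X=np.nonzero(l==k)
    print(f,T.round(1),"left",X.min()-T[0],"bot",(Y.max()-T[1]).round(2),"bar top/bot offs",[(np.round(Y[X==c].mean()-T[1],2)) for c in (x-2,x,x+2,x+4,x+10)])
```

```text
[ 0.58131393 -0.0395908   0.04386445] [-0.37886373  0.30016601 -4.08969928] [ 0.01263015 -0.00508158 -0.00973455] 58.93762528896332
pics/scene0.png [235.9 237.1] left -3.8645055788903164 bot 3.86 bar top/bot offs [np.float64(0.36), np.float64(0.36), np.float64(-0.14), np.float64(-2.14), np.float64(-5.14)]
pics/s2.png [233.5 214.4] left -3.5334289717070533 bot 3.57 bar top/bot offs [np.float64(0.07), np.float64(0.07), np.float64(-0.93), np.float64(-1.93), np.float64(-5.43)]
pics/s3.png [253.  276.1] left -4.0445230751926715 bot 4.95 bar top/bot offs [np.float64(0.95), np.float64(0.45), np.float64(-0.55), np.float64(-1.55), np.float64(-5.55)]
pics/s4.png [253.9 290.2] left -3.9103826412818705 bot 4.8 bar top/bot offs [np.float64(0.8), np.float64(0.3), np.float64(-0.7), np.float64(-1.7), np.float64(-6.2)]
```

Call:
play_rows(
  linear=[
    [0,0,0.008],
    [0,0,0.016],
    [0,0,0.025],
    [0,0,0.03],
    [0,0,0.03],
    [0,0,0.025],
    [0,0,0.013],
    [0,0,0.0065],
  ],
  turn=[0,0,0,0,0,0,0,0],
)

```text
time: 11.85
tool_pos: [0.5811, -0.0396, 0.1981]
tool_rot: [0.001, -0.072, 0.997, -0.0]
contact_force: [0.3, -0.5, -4.5]
gripper_width: 0.199
grasp_force: 59.0
```

Call:
play_rows(
  linear=[
    [-0.001,0.008,0],
    [-0.003,0.02,0],
    [-0.004,0.025,0],
    [-0.004,0.03,0],
    [-0.004,0.03,0],
    [-0.004,0.03,0],
    [-0.004,0.03,0],
    [-0.004,0.03,0],
  ],
  turn=[0.4,0.4,0.4,0.4,0.4,0.4,0.4,0.35],
)

```text
time: 12.85
tool_pos: [0.5514, 0.1657, 0.1955]
tool_rot: [-0.001, -0.1, 0.995, 0.0]
contact_force: [0.6, 0.6, -5.2]
gripper_width: 0.202
grasp_force: 59.0
```

Call:
play_rows(
  linear=[
    [-0.004,0.03,0],
    [-0.004,0.028,0],
    [-0.003,0.022,0],
    [-0.002,0.015,0],
    [-0.002,0.009,0],
    [-0.001,0.003,0],
    [0,0,0],
    [0,0,0],
  ],
  turn=[0,0,0,0,0,0,0,0],
)

```text
time: 13.85
tool_pos: [0.5371, 0.2699, 0.1968]
tool_rot: [0.0, -0.099, 0.995, -0.0]
contact_force: [0.1, -0.1, -4.9]
gripper_width: 0.199
grasp_force: 59.0
```

```bash
cat > chk.py <<'E'
from h import *
b=save("scene","pics/s5.png"); a=save("top","pics/t5.png"); s=state(); p=s["tool_pos"]; print(p,s["contact_force"],s["grasp_force"],s["gripper_width"],np.abs(s["joint_vel"]).max())
q=s["tool_rot"]; yaw=np.degrees(2*np.arctan2(-q[1],q[2])); print("yaw",yaw)
d=np.array([np.cos(np.radians(yaw)),np.sin(np.radians(yaw)),0]); o=np.array([p[0],p[1],p[2]+.0147])-.054*d
print("pin tip",o-[0,0,.036],"tail",o+.185*d)
Q=proj("scene",[o-[0,0,.036],o+.185*d+[0,0,.012],o+[0,0,.02]]); print(Q.round(1).tolist())
c=cv2.resize(b[200:380,280:480,::-1],None,fx=3.2,fy=3.2,interpolation=cv2.INTER_CUBIC)
for q in Q: cv2.circle(c,(int((q[0]-280+.5)*3.2),int((q[1]-200+.5)*3.2)),2,(255,0,255),-1)
cv2.imwrite("pics/c7.png",c);
E
python3 chk.py
```

```text
[0.53706018 0.26997346 0.19684899] [ 0.55089239 -0.43040727 -4.69055782] 59.049214124679565 0.19667479149801845 0.0020147994332390565
yaw 11.338155384936478
pin tip [0.48411404 0.25935711 0.17554899] tail [0.66550357 0.29572795 0.21154899]
[[411.7, 279.2], [361.0, 310.2], [414.8, 259.1]]
```

View pics/c7.png

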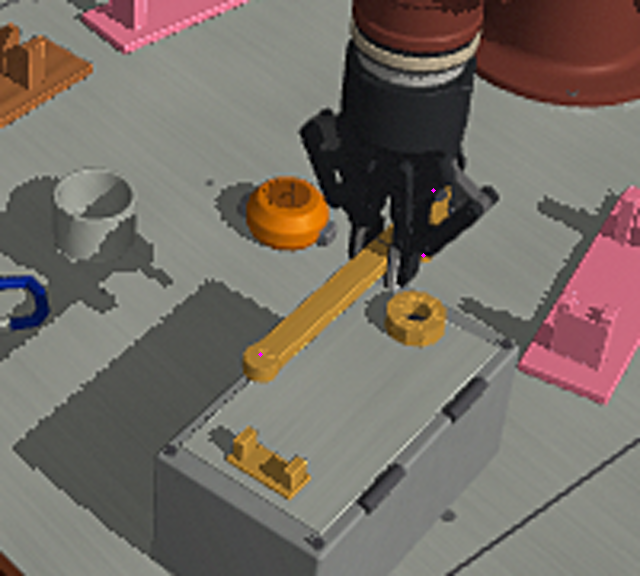

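The lever is level: the predicted tail and pin tip fall on it at (261,355) and (425,258) in the crop. The tip is about 5 cm over the lock hole, the tail lines up with the keeper, and the cup has not moved. I hand in.

```bash
python3 -c "
from plant import *
print(job_done())"
```

```text
the job is handed in; nothing more can be done
None
```

I gripped the lever at its balance point, lifted it off the cradle and dipped its pin about 22 mm into the cup. It is now held level and still, with the pin tip about 5 cm above the lock hole and the tail over the keeper; the cup did not move, and the job is handed in.

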